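# Send the cup tray past the spring stop

### The arm

A 7-joint arm with a two-finger parallel gripper is mounted at the origin on a cart in front of the work surface, level with it; the furniture and walls round the work are solid. World frame = base frame: x ahead of the robot, y to its left, z up, the work surface at z = 0. Lengths are in mm, angles in rad, forces in N, time in s.
With the tool pointing down it reaches from about 425 to 925 mm from the base axis. Payload 6.8 kg.
Tool frame: the origin (TCP) lies between the finger pads; the fingertips stand 17 mm ahead of it and the grasp point (between the pads) lies 2 mm behind it (env.nose_length is the distance from the TCP to the fingertips, in mm); z points along the fingers, y is the line along which they close (so a half turn about z gives the same grasp; the last joint's range is limited). The gripper opens to 85 mm and grips with 20 to 120 N. Pads are 22 mm wide; open, the fingers measure 114 mm over their backs; the gripper's body (76 mm by 85 mm) begins 54 mm behind the grasp point. The pads swing forward as they close: fully open they stand 13 mm farther back than shut.
Start: joints at [-1.361, 0.477, 0.022, 1.555, -0.011, 1.109, -0.083], TCP at [210.919, 641.218, 248.308] pointing down, gripper open.
Joint ranges: [-2.96, 2.96], [-0.34, 2.1], [-1.41, 1.46], [0.24, 2.44], [-1.37, 4.51], [0.17, 1.92], [-2.96, 2.96]. Speed limits (rad/s): [2.39, 2.39, 3.14, 3.14, 3.14, 3.14, 3.14].

### API

Orientations are given as a rotation vector (axis times angle).
In Python, from plant import env, grab_frame gives the robot as it stands (env), with the cameras as plain functions.
- The arm moves only by the shell command python3 drive.py [FORCE], which reads ROWS from standard input. ROWS is a JSON list that holds a single list of rows (three levels of brackets), with 1 to 5 rows, each of 7 numbers: dx, dy, dz in shares of the most that a row can go, 1 being 50 mm, then a rotation vector rx, ry, rz in a scale on which 1.0 is pi rad, then the opening from 0.0 (shut) to 1.0 (fully open); each row shifts and turns the commanded pose from where the row before left it, along the tool's axes as they then stand; what a row does not reach is not made up. A row lasts 1/10 s, in which the tool goes at most 50 mm and 0.15 rad, less where a joint would pass 70% of its speed; a pose out of reach is approached as far as the arm can. The fingers move at their own pace and stop on an object; FORCE is the grip in N (left out, the last holds). Time passes only in rows, so rows that do not move let the fingers close. It prints the time, the measured TCP pose, the force, the opening and the grip force at its end. Input that does not fit is refused with a message, and nothing moves.
- env.read_state(): the state, without advancing time (a new reading comes with each control period).
- grab_frame(name): name is "side" or "top"; returns a dict with "color" (480x640x3 uint8, blue, green, red), "intrinsics" (3x3 intrinsics, pixels), "origin" and "rotation" of the camera in the world. Camera axes: x right, y down, z forward; pixel columns grow to the right and rows downward; lengths in mm; the calibration is good to about 2 mm. A picture is of the moment at which its call begins. There is no depth.
- env.close_job(): hands the job in; it is judged then, once.
The state is a dict: "time_s": time; "joints": joint angles; "qd": joint speeds; "tau": joint torques, N m; "eef_pos": TCP position; "orientation": TCP orientation; "contact_force": force on the tool from outside, world axes, zero at the start; "wrist_torque": the same for the moment, N m; "finger_gap": opening from 0.0 (shut) to 1.0 (fully open); "grasp_force": force on a finger pad.
Only numpy, scipy, OpenCV 4.12 (cv2) and the standard library are available. Lean on these libraries where they do the work, as an engineer would, in place of code of your own. Each camera call takes 0.05 s, during which the arm holds its last target. There are 200 camera calls.

### The job

The wooden tray with the espresso cup waits in its metal track, shut in by two spring studs. Press the long steel bar in the middle of the track fully down with the fingertips behind the tray, keep it fully down while you push the tray along the track over the studs and right up to the end stop, then let go so that the studs spring up behind it. Only push: do not pick up the tray or the cup, keep the cup standing on the tray, and leave the other things on the counter alone.

Things in the scene. Friction and masses are not known exactly. Their poses are not given: they have to be found in the camera images.
- track: Fixed aluminium track, 128 mm wide, x = -185 to 119 mm in its frame. Origin: on the counter, on the centre line between the two spring studs; +x: the way the tray must slide; z up. Level ledges (y = +-47 to 58 mm, top 20 mm high) carry the tray; side guides (y = +-58 to 64, top 30) leave it 2 mm play a side. A 10 mm high tie closes the -x end.
- end_stop (a point): Middle of the inner face of the end stop, a cross wall 34 mm high at the track's +x end; this point is at x = 111 mm in the track's frame, 27 mm above the counter.
- treadle (a joint): Travel of the spring bar, m: 0 = up (sprung), 0.011 = fully down on its stop. Pressed anywhere along its length it goes straight down and springs back when let go: 3 N to start, 6 N fully down.
- treadle_top (a point): On the top face of the spring bar at x = -145 mm (track frame), centre line, on the ribbed part behind the tray; moves with the bar. The bar: flat smooth steel strip (slippery, friction about 0.15) between the ledges, x = -177 to 10 mm, 66 mm wide, top 18 mm above the counter when up, 7 mm fully down. It runs out behind the tray, where it is to be pressed; the tray never touches it.
- studs (a point): Midway between the tops of the two studs on the bar (x = 0 in the track's frame); moves with the bar. Studs: 12 mm along x, y = +-34 to 44 mm; tops 27.5 mm above the counter when up (7.5 mm above the ledges, in the tray's way), 16.5 mm when down. The tray can pass once the bar is 7.5 mm down. The 68 mm between them is free for the fingers.
- tray: Loose open wooden tray, 96 mm along x, 112 along y, 24 high, walls and floor 4 mm, 0.25 to 0.5 kg. Origin: centre of its underside, 20 mm above the counter on the ledges; axes as the track's. At the start its front face is 3 to 13 mm short of the studs (origin at x = -57 to -67 mm in the track's frame); against the end stop its origin is at x = +63, its rear face 9 mm past the studs.
- cup: Loose striped espresso cup upside down in the tray: bowl 65 mm across, 88 mm with the handle (to -y), 50 mm high, 0.11 kg; its top is 74 mm above the counter. Origin: centre of its footprint (handle included) on the tray's floor, about 6 mm in front of the tray's origin; the rear 20 mm of the tray are free.
- jar: Bystander: glass spice jar with a yellow cap, 42 mm in diameter, 96 mm high, loose on the counter; origin at the centre of its underside.
- shaker: Bystander: sugar shaker, 44 mm in diameter, 90 mm high, loose on the counter; origin at the centre of its underside.
- timer: Bystander: white kitchen timer with a round knob, 72 x 57 x 76 mm, loose on the counter; origin at the centre of its underside.

How it is judged:
By the outcome, as a careful person would: the job done as asked, in the order asked, and still so for the second after the job is handed in, with the robot touching nothing.
It also fails if it takes over 40 s, if anything falls off the work surface, if the arm or the gripper's body presses on something with over 40 N, if the wrist force passes 120 N, or if a joint passes its speed limit or range.

## Working session

There is one attempt and no reset: what is moved stays moved. The work goes in short steps, Python scripts to look and compute and a shell command to move; the robot and the scene stay as the last step left them, time stands still between calls to the robot, and variables do not carry over. Pictures are saved under pics/ and viewed, at most 10 in all, crops included, and the job is handed in when it is done.

```bash
ls; mkdir -p pics
cat > h.py <<'E'
import numpy as np, cv2
from plant import env, grab_frame
def ray(f,u,v,z):
    K=np.array(f["intrinsics"]);R=np.array(f["rotation"]);o=np.array(f["origin"])
    d=R@np.linalg.solve(K,[u,v,1.]); return o+d*(z-o[2])/d[2]
def proj(f,p):
    K=np.array(f["intrinsics"]);R=np.array(f["rotation"]);o=np.array(f["origin"])
    c=K@(R.T@(np.array(p,float)-o)); return c[:2]/c[2]
E
python3 - <<'E'
from h import *
for n in("top","side"):
    f=grab_frame(n);cv2.imwrite(f"pics/{n}0.png",f["color"]);print(n,f["origin"],f["rotation"],f["intrinsics"])
s=env.read_state();print(s["eef_pos"],s["orientation"],s["time_s"])
E
```

```text
drive.py
pics
plant.py
top [352.40488518 379.88389025 885.4506331 ] [-2.04360556  2.18315458 -0.22816664] [[462.04573713   0.         315.99342325]
 [  0.         462.04573713 237.7028721 ]
 [  0.           0.           1.        ]]
side [933.54276858 255.68762934 801.80969427] [-2.16853962 -1.61553034  0.40471015] [[532.08945713   0.         313.07425594]
 [  0.         532.08945713 237.80563196]
 [  0.           0.           1.        ]]
[210.79012417 640.7176081  247.44155254] [-4.97025454e-01 -3.10190055e+00  2.54068308e-03] 0.1
```

View pics/top0.png

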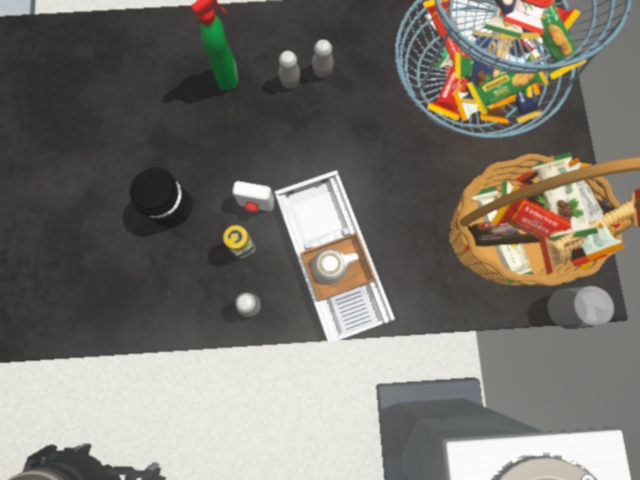

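View pics/side0.png

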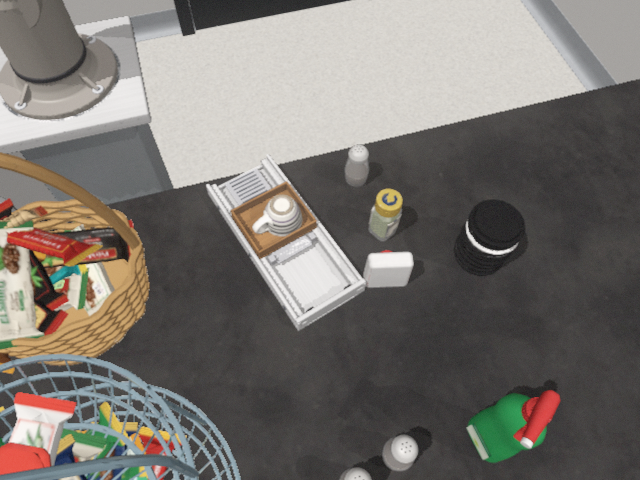

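```bash
cat > h.py <<'E'
import numpy as np, cv2
from plant import env, grab_frame
def cam(f): return np.array(f["intrinsics"]),cv2.Rodrigues(np.array(f["rotation"]))[0],np.array(f["origin"])
def ray(f,u,v,z):
    K,R,o=cam(f); d=R@np.linalg.solve(K,[u,v,1.]); return o+d*(z-o[2])/d[2]
def proj(f,p):
    K,R,o=cam(f); c=K@(R.T@(np.array(p,float)-o)); return c[:2]/c[2]
E
python3 - <<'E'
from h import *
t=grab_frame("top");s=grab_frame("side")
a=cv2.resize(t["color"][165:345,265:405],None,fx=3,fy=3,interpolation=cv2.INTER_CUBIC)
b=cv2.resize(s["color"][150:330,200:370],None,fx=3,fy=3,interpolation=cv2.INTER_CUBIC)[:a.shape[0]]
a=a[:,:300+0*1] if 0 else a
print(a.shape,b.shape)
im=np.zeros((600,800,3),np.uint8);
a=cv2.resize(a,(420,540));b=cv2.resize(b,(380,402));im[:540,:420]=a;im[:402,420:]=b
cv2.imwrite("pics/z1.png",im)
K,R,o=cam(t);print(R.round(2).tolist())
for n,f in(("t",t),("s",s)):
    hsv=cv2.cvtColor(f["color"],cv2.COLOR_BGR2HSV)
    m=((hsv[...,2]>120)&(hsv[...,1]<40)).astype(np.uint8)*255
    w=cv2.inRange(hsv,(5,80,50),(20,255,255))
    roi=np.zeros_like(m)
    if n=="t": roi[165:345,274:400]=255
    else: roi[150:330,200:364]=255
    for nm,mm in(("white",(m|w)&roi),("wood",w&roi)):
        mm=cv2.morphologyEx(mm,cv2.MORPH_CLOSE,np.ones((3,3)))
        c=max(cv2.findContours(mm,cv2.RETR_EXTERNAL,cv2.CHAIN_APPROX_NONE)[0],key=cv2.contourArea)
        h=cv2.convexHull(c);q=cv2.approxPolyDP(h,5,True)[:,0]
        print(n,nm,cv2.contourArea(c),q.tolist())
        for z in((0,10,30,34) if nm=="white" else (20,44)): print(z,[ray(f,*p,z)[:2].round(0).tolist() for p in q])
E
```

```text
(540, 420, 3) (540, 510, 3)
[[-0.07, -0.98, 0.21], [-1.0, 0.06, -0.01], [-0.0, -0.21, -0.98]]
t white 11655.5 [[337, 170], [399, 344], [274, 344], [274, 191]]
0 [[676.0, 316.0], [327.0, 226.0], [342.0, 459.0], [640.0, 445.0]]
10 [[672.0, 317.0], [327.0, 228.0], [342.0, 458.0], [637.0, 445.0]]
30 [[665.0, 318.0], [327.0, 232.0], [342.0, 457.0], [630.0, 443.0]]
34 [[664.0, 319.0], [328.0, 232.0], [342.0, 456.0], [629.0, 443.0]]
t wood 2984.0 [[356, 233], [374, 280], [319, 300], [302, 252]]
20 [[539.0, 291.0], [447.0, 265.0], [416.0, 370.0], [509.0, 396.0]]
44 [[534.0, 293.0], [444.0, 268.0], [415.0, 371.0], [505.0, 396.0]]
s white 14949.0 [[200, 150], [339, 150], [363, 290], [297, 329], [200, 182]]
0 [[272.0, 240.0], [346.0, 491.0], [630.0, 440.0], [663.0, 318.0], [344.0, 226.0]]
10 [[280.0, 240.0], [353.0, 488.0], [633.0, 438.0], [666.0, 318.0], [351.0, 226.0]]
30 [[296.0, 240.0], [368.0, 483.0], [641.0, 433.0], [673.0, 316.0], [366.0, 227.0]]
34 [[300.0, 240.0], [371.0, 481.0], [642.0, 432.0], [674.0, 316.0], [369.0, 227.0]]
s wood 3632.5 [[286, 182], [316, 226], [259, 258], [231, 210]]
20 [[402.0, 373.0], [503.0, 398.0], [535.0, 290.0], [431.0, 266.0]]
44 [[418.0, 369.0], [516.0, 393.0], [547.0, 289.0], [447.0, 266.0]]
```

View pics/z1.png

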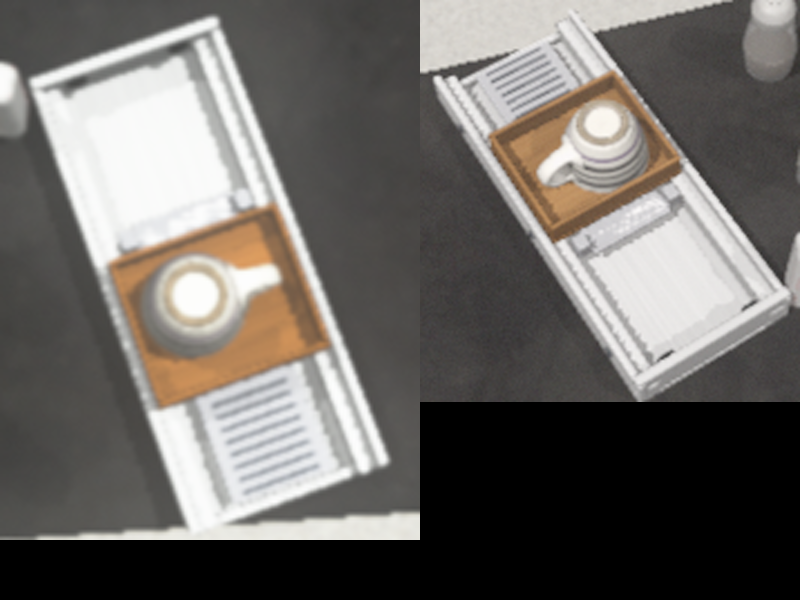

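```bash
cat > m.py <<'E'
from h import *
t=grab_frame("top");s=grab_frame("side")
A=[(119,64,34),(119,-64,34),(-185,-64,30),(-185,64,30)]
P=dict(t=[(276,192.7),(337.7,171),(394.3,319),(329,341.7)],s=[(365.5,281),(297,321),(206.3,184.9),(268,155.4)])
W={}
for n,f in(("t",t),("s",s)):
    W[n]=np.array([ray(f,*p,a[2])[:2] for p,a in zip(P[n],A)]);print(n,W[n].round(0).tolist())
def fit(w,a):
    a=np.array(a,float)[:,:2];ca=a.mean(0);cw=w.mean(0);H=(a-ca).T@(w-cw)
    th=np.arctan2(H[0,1]-H[1,0],H[0,0]+H[1,1]);R=np.array([[np.cos(th),-np.sin(th)],[np.sin(th),np.cos(th)]])
    o=cw-R@ca;return o,th,(w-cw)-(a-ca)@R.T
for n in W:
    o,th,r=fit(W[n],A);print(n,o.round(1),th.round(4),r.round(1).tolist())
o,th,r=fit((W["t"]+W["s"])/2,A);print("avg",o.round(1),th)
np.savez("track.npz",o=o,th=th)
R=np.array([[np.cos(th),-np.sin(th)],[np.sin(th),np.cos(th)]])
print("tray corners z44 in track", [((ray(t,*p,44)[:2]-o)@R).round(1).tolist() for p in [(356,233),(374,280),(319,300),(302,252)]],
 [((ray(s,*p,44)[:2]-o)@R).round(1).tolist() for p in [(286,182),(231,210)]])
for x in(-145,-130): print(x,(o+R@[x,0]).round(1))
print(cv2.Rodrigues(np.array(env.read_state()["orientation"]))[0].round(3).tolist(),env.nose_length)
im=[]
for n,f in(("t",t),("s",s)):
    c=f["color"].copy()
    c=cv2.resize(c,None,fx=3,fy=3)
    for a in A+[(-185,64,0),(119,-64,0),(-185,-64,0),(119,64,0),(0,39,27.5),(0,-39,27.5)]:
        q=proj(f,[*(o+R@a[:2]),a[2]]);cv2.circle(c,tuple(int(v*3+1) for v in q),3,(0,0,255),-1)
    im.append(c[480:1020,810:1200] if n=="t" else c[430:970,600:1000])
cv2.imwrite("pics/z2.png",np.hstack(im))
E
python3 m.py
```

```text
t [[626.0, 439.0], [662.0, 317.0], [372.0, 236.0], [340.0, 357.0]]
s [[629.0, 441.0], [662.0, 319.0], [375.0, 236.0], [343.0, 356.0]]
t [531.5 346.4] 0.2767 [[-3.0, -1.3], [-2.0, 0.1], [1.2, 1.3], [3.8, -0.0]]
s [534.  347.1] 0.2823 [[-1.4, -0.8], [-4.1, 0.3], [0.9, 2.0], [4.6, -1.5]]
avg [532.8 346.8] 0.27950878535303975
tray corners z44 in track [[-13.5, -51.8], [-106.8, -51.4], [-106.9, 55.4], [-13.3, 55.0]] [[-104.2, 53.3], [-105.0, -53.8]]
-145 [393.4 306.8]
-130 [407.8 310.9]
[[-0.95, 0.312, -0.0], [0.312, 0.95, -0.001], [-0.0, -0.001, -1.0]] 17.0
```

View pics/z2.png

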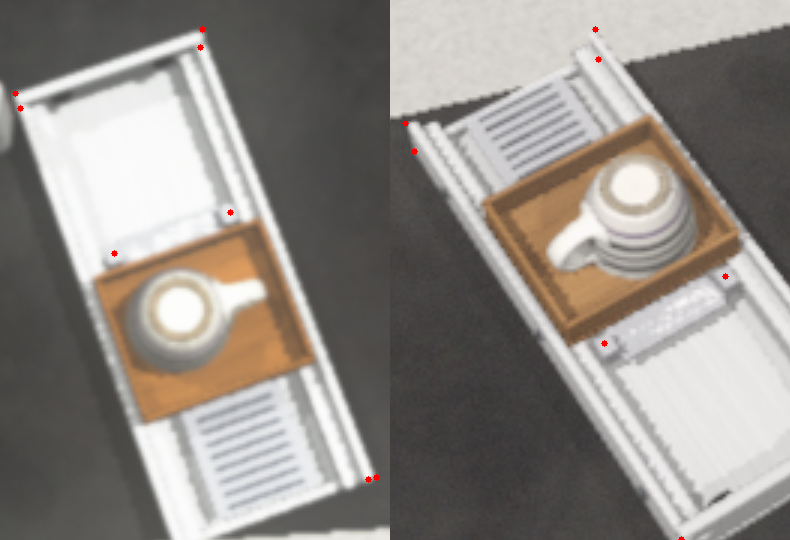

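The rows are not in the units I measure in: shifts go in shares of 50 mm and turns go in shares of pi rad. I convert before sending: -28 mm is -0.56, -26 mm is -0.52.

```bash
echo '[[[-0.56, -0.52, 0, 0, 0, 0, 0], [-0.56, -0.52, 0, 0, 0, 0, 0], [-0.56, -0.52, 0, 0, 0, 0, 0], [-0.56, -0.52, 0, 0, 0, 0, 0], [-0.56, -0.52, 0, 0, 0, 0, 0]]]' | python3 drive.py 30
echo '[[[-0.56, -0.52, 0, 0, 0, 0, 0], [-0.56, -0.52, 0, 0, 0, 0, 0], [-0.56, -0.52, 0, 0, 0, 0, 0], [-0.56, -0.52, 0, 0, 0, 0, 0], [-0.5, -0.52, 0, 0, 0, 0, 0]]]' | python3 drive.py
echo '[[[0, 0, 0, 0, 0, -0.0382, 0], [0, 0, 0, 0, 0, -0.0382, 0], [0, 0, 0, 0, 0, -0.0382, 0], [0, 0, 0, 0, 0, -0.0382, 0], [0, 0, 0, 0, 0, -0.0372, 0]]]' | python3 drive.py
cat > w.py <<'E'
from h import *
d=np.load("track.npz");o,th=d["o"],float(d["th"])
R=np.array([[np.cos(th),-np.sin(th)],[np.sin(th),np.cos(th)]])
s=env.read_state();M=cv2.Rodrigues(np.array(s["orientation"]))[0]
R3=np.eye(3);R3[:2,:2]=R
p=np.array(s["eef_pos"]);print("track xyz",(R.T@(p[:2]-o)).round(1),p[2].round(1),"F",(R3.T@np.array(s["contact_force"])).round(1),"t",s["time_s"],"gap",s["finger_gap"])
print("tool axes in track (cols)",(R3.T@M).round(3).tolist())
E
python3 w.py
```

```text
time_s: 0.8
eef_pos: [303.9, 472.5, 248.4]
orientation: [0.497, 3.102, 0.0]
contact_force: [0.8, -0.4, -0.4]
finger_gap: 0.148
grasp_force: 0.0
time_s: 1.3
eef_pos: [393.7, 306.0, 248.5]
orientation: [0.498, 3.101, 0.001]
contact_force: [0.8, -0.1, -0.8]
finger_gap: -0.001
grasp_force: 0.0
time_s: 1.8
eef_pos: [392.8, 307.6, 248.4]
orientation: [-0.444, 3.11, 0.0]
contact_force: [-1.1, 0.8, 0.5]
finger_gap: -0.002
grasp_force: 0.0
track xyz [-145.3    1. ] 248.4 F [-0.8  1.   0.5] t 1.8 gap -0.001964199064197927
tool axes in track (cols) [[-1.0, -0.004, 0.0], [-0.004, 1.0, 0.0], [-0.0, 0.0, -1.0]]
```

Converted, 40 mm is 0.8, -1 mm is -0.02.

```bash
echo '[[[0, 0, 0.8, 0, 0, 0, 0], [0, -0.02, 0.8, 0, 0, 0, 0], [0, 0, 0.8, 0, 0, 0, 0], [0, 0, 0.8, 0, 0, 0, 0], [0, 0, 0.8, 0, 0, 0, 0]]]' | python3 drive.py
python3 w.py
python3 - <<'E'
from h import *
t=grab_frame("top")["color"][200:350,260:420];s=grab_frame("side")["color"][100:250,180:340]
cv2.imwrite("pics/z3.png",np.hstack([cv2.resize(x,None,fx=2.5,fy=2.5,interpolation=cv2.INTER_CUBIC) for x in(t,s)]))
E
```

```text
time_s: 2.3
eef_pos: [393.3, 306.9, 47.1]
orientation: [-0.437, 3.11, 0.001]
contact_force: [0.7, 0.7, 0.4]
finger_gap: 0.002
grasp_force: 0.0
track xyz [-145.1    0.2] 47.1 F [0.8 0.5 0.4] t 2.3 gap 0.0018499108742207023
tool axes in track (cols) [[-1.0, 0.0, 0.001], [0.0, 1.0, 0.001], [-0.001, 0.001, -1.0]]
```

View pics/z3.png

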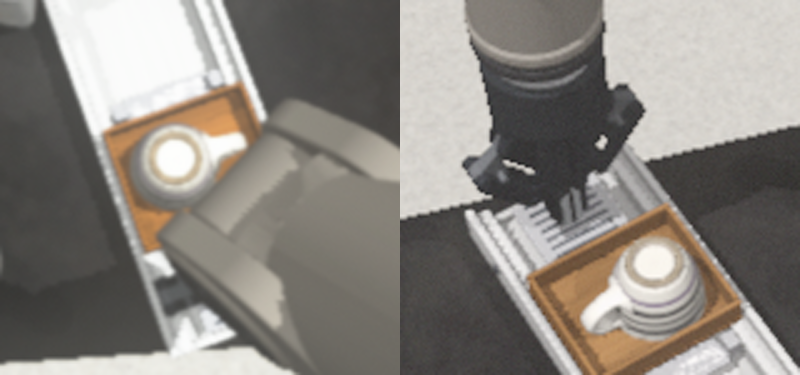

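Converted, 6 mm is 0.12, 5 mm is 0.1.

```bash
echo '[[[0, 0, 0.12, 0, 0, 0, 0], [0, 0, 0.1, 0, 0, 0, 0], [0, 0, 0.08, 0, 0, 0, 0]]]' | python3 drive.py; python3 w.py
echo '[[[0, 0, 0.06, 0, 0, 0, 0], [0, 0, 0.04, 0, 0, 0, 0], [0, 0, 0.04, 0, 0, 0, 0], [0, 0, 0, 0, 0, 0, 0]]]' | python3 drive.py; python3 w.py
```

```text
time_s: 2.7
eef_pos: [394.1, 307.7, 34.8]
orientation: [-0.437, 3.108, 0.003]
contact_force: [-0.7, 0.5, 2.5]
finger_gap: 0.003
grasp_force: 1.6
track xyz [-144.     0.7] 34.8 F [-0.5  0.7  2.5] t 2.7 gap 0.0030577827669928254
tool axes in track (cols) [[-1.0, 0.0, 0.003], [0.0, 1.0, 0.002], [-0.003, 0.002, -1.0]]
time_s: 3.1
eef_pos: [393.9, 307.5, 26.8]
orientation: [-0.437, 3.109, 0.002]
contact_force: [2.1, 1.2, 4.8]
finger_gap: 0.001
grasp_force: 2.6
track xyz [-144.3    0.6] 26.8 F [2.4 0.6 4.8] t 3.1 gap 0.0013431826144480999
tool axes in track (cols) [[-1.0, 0.0, 0.002], [0.0, 1.0, 0.001], [-0.002, 0.001, -1.0]]
```

Converted, 2 mm is 0.04.

```bash
for i in 1 ; do echo '[[[0, 0, 0.04, 0, 0, 0, 0], [0, 0, 0, 0, 0, 0, 0]]]' | python3 drive.py; echo '[[[0, 0, 0.02, 0, 0, 0, 0], [0, 0, 0, 0, 0, 0, 0]]]' | python3 drive.py;  python3 w.py; echo '[[[0, 0, 0.02, 0, 0, 0, 0], [0, 0, 0, 0, 0, 0, 0]]]' | python3 drive.py; python3 w.py; done
```

```text
time_s: 3.3
eef_pos: [393.8, 307.5, 24.7]
orientation: [-0.437, 3.109, 0.002]
contact_force: [1.2, 0.5, 6.2]
finger_gap: 0.002
grasp_force: 2.9
time_s: 3.5
eef_pos: [393.9, 307.5, 24.0]
orientation: [-0.437, 3.109, 0.002]
contact_force: [0.8, -0.2, 7.5]
finger_gap: -0.001
grasp_force: 3.7
track xyz [-144.3    0.6] 24.0 F [ 0.7 -0.4  7.5] t 3.5 gap -0.0011764034227095825
tool axes in track (cols) [[-1.0, 0.0, 0.002], [0.0, 1.0, 0.001], [-0.002, 0.001, -1.0]]
time_s: 3.7
eef_pos: [393.9, 307.5, 23.8]
orientation: [-0.437, 3.109, 0.002]
contact_force: [-0.5, -1.8, 18.3]
finger_gap: -0.002
grasp_force: 9.2
track xyz [-144.4    0.6] 23.8 F [-1.  -1.6 18.3] t 3.7 gap -0.0017277985047149795
tool axes in track (cols) [[-1.0, 0.0, 0.002], [0.0, 1.0, 0.001], [-0.002, 0.001, -1.0]]
```

Converted, -5 mm is -0.1, -4 mm is -0.08.

```bash
echo '[[[-0.08, 0, 0.01, 0, 0, 0, 0], [-0.1, 0, 0, 0, 0, 0, 0], [-0.1, 0, 0, 0, 0, 0, 0], [-0.06, 0, 0, 0, 0, 0, 0], [-0.06, 0, 0, 0, 0, 0, 0]]]' | python3 drive.py; python3 w.py;echo '[[[-0.06, 0, 0, 0, 0, 0, 0], [-0.06, 0, 0, 0, 0, 0, 0], [-0.06, 0, 0, 0, 0, 0, 0], [-0.06, 0, 0, 0, 0, 0, 0]]]' | python3 drive.py; python3 w.py
```

```text
time_s: 4.2
eef_pos: [410.5, 312.4, 23.6]
orientation: [0.438, -3.108, 0.0]
contact_force: [-9.8, -3.2, 31.4]
finger_gap: 0.003
grasp_force: 15.8
track xyz [-127.     0.8] 23.6 F [-10.3  -0.3  31.4] t 4.2 gap 0.002534057500767086
tool axes in track (cols) [[-1.0, -0.001, -0.003], [-0.001, 1.0, 0.0], [0.003, 0.0, -1.0]]
time_s: 4.6
eef_pos: [420.6, 315.4, 23.6]
orientation: [0.438, -3.105, 0.002]
contact_force: [-15.4, -4.3, 36.8]
finger_gap: -0.001
grasp_force: 19.3
track xyz [-116.5    0.8] 23.6 F [-16.    0.1  36.8] t 4.6 gap -0.0011320611742191475
tool axes in track (cols) [[-1.0, -0.001, -0.006], [-0.001, 1.0, -0.0], [0.006, -0.0, -1.0]]
```

Converted, -4 mm is -0.08, -3 mm is -0.06.

```bash
echo '[[[-0.04, 0, -0.016, 0, 0, 0, 0], [-0.06, 0, 0, 0, 0, 0, 0], [-0.08, 0, 0, 0, 0, 0, 0], [-0.08, 0, 0, 0, 0, 0, 0]]]' | python3 drive.py; python3 w.py
python3 - <<'E'
from h import *
t=grab_frame("top")["color"][160:350,260:420];s=grab_frame("side")["color"][120:310,200:360]
cv2.imwrite("pics/z4.png",np.hstack([cv2.resize(x,None,fx=2.5,fy=2.5,interpolation=cv2.INTER_CUBIC) for x in(t,s)]))
E
```

```text
time_s: 5.0
eef_pos: [432.6, 318.6, 23.7]
orientation: [0.438, -3.104, 0.003]
contact_force: [-13.5, -3.4, 29.9]
finger_gap: 0.004
grasp_force: 15.4
track xyz [-104.1    0.6] 23.7 F [-13.9   0.5  29.9] t 5.0 gap 0.003811605803851217
tool axes in track (cols) [[-1.0, -0.001, -0.007], [-0.001, 1.0, -0.001], [0.007, -0.001, -1.0]]
```

View pics/z4.png

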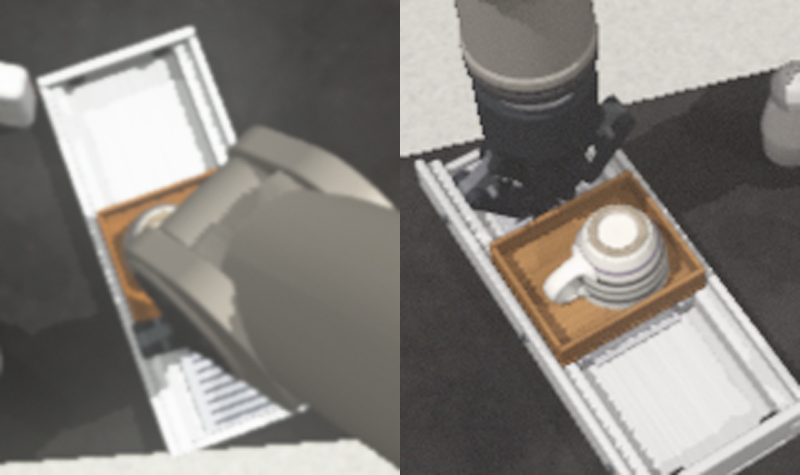

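Converted, -5 mm is -0.1, -4 mm is -0.08.

```bash
echo '[[[-0.08, 0, 0, 0, 0, 0, 0], [-0.1, 0, 0, 0, 0, 0, 0], [-0.1, 0, 0, 0, 0, 0, 0], [-0.1, 0, 0, 0, 0, 0, 0], [-0.1, 0, 0, 0, 0, 0, 0]]]' | python3 drive.py; python3 w.py
```

```text
time_s: 5.6
eef_pos: [456.3, 325.5, 23.8]
orientation: [0.438, -3.105, 0.002]
contact_force: [-10.8, -3.6, 26.2]
finger_gap: -0.0
grasp_force: 14.5
track xyz [-79.4   0.7] 23.8 F [-11.4  -0.5  26.2] t 5.6 gap -0.00039312224722715057
tool axes in track (cols) [[-1.0, -0.001, -0.006], [-0.001, 1.0, -0.0], [0.006, -0.0, -1.0]]
```

Converted, -5 mm is -0.1.

```bash
echo '[[[-0.1, 0, 0, 0, 0, 0, 0], [-0.1, 0, 0, 0, 0, 0, 0], [-0.1, 0, 0, 0, 0, 0, 0], [-0.1, 0, 0, 0, 0, 0, 0], [-0.1, 0, 0, 0, 0, 0, 0]]]' | python3 drive.py; python3 w.py; echo '[[[-0.1, 0, 0, 0, 0, 0, 0], [-0.1, 0, 0, 0, 0, 0, 0], [-0.1, 0, 0, 0, 0, 0, 0], [-0.1, 0, 0, 0, 0, 0, 0], [-0.1, 0, 0, 0, 0, 0, 0]]]' | python3 drive.py; python3 w.py
```

```text
time_s: 6.1
eef_pos: [480.6, 332.5, 23.9]
orientation: [0.438, -3.105, 0.001]
contact_force: [-11.7, -3.1, 24.4]
finger_gap: -0.003
grasp_force: 13.8
track xyz [-54.1   0.7] 23.9 F [-12.1   0.3  24.4] t 6.1 gap -0.002959556783768759
tool axes in track (cols) [[-1.0, -0.001, -0.005], [-0.001, 1.0, -0.0], [0.005, -0.0, -1.0]]
time_s: 6.6
eef_pos: [504.8, 339.5, 23.9]
orientation: [0.438, -3.106, 0.001]
contact_force: [-9.7, -3.6, 23.5]
finger_gap: 0.0
grasp_force: 13.1
track xyz [-28.9   0.8] 23.9 F [-10.3  -0.8  23.5] t 6.6 gap 0.00043978462581897675
tool axes in track (cols) [[-1.0, -0.001, -0.005], [-0.001, 1.0, 0.0], [0.005, 0.0, -1.0]]
```

Converted, -5 mm is -0.1, -4 mm is -0.08.

```bash
echo '[[[-0.1, 0, 0, 0, 0, 0, 0], [-0.1, 0, 0, 0, 0, 0, 0], [-0.1, 0, 0, 0, 0, 0, 0], [-0.08, 0, 0, 0, 0, 0, 0], [-0.06, 0, 0, 0, 0, 0, 0]]]' | python3 drive.py; python3 w.py; echo '[[[-0.04, 0, 0, 0, 0, 0, 0], [-0.04, 0, 0, 0, 0, 0, 0]]]' | python3 drive.py; python3 w.py
```

```text
time_s: 7.1
eef_pos: [526.3, 345.7, 24.0]
orientation: [0.438, -3.106, 0.001]
contact_force: [-10.2, -2.4, 21.7]
finger_gap: 0.003
grasp_force: 12.3
track xyz [-6.5  0.8] 24.0 F [-10.5   0.5  21.7] t 7.1 gap 0.0028818883073090267
tool axes in track (cols) [[-1.0, -0.0, -0.004], [-0.0, 1.0, 0.0], [0.004, 0.0, -1.0]]
time_s: 7.3
eef_pos: [530.3, 346.8, 24.0]
orientation: [0.438, -3.107, 0.0]
contact_force: [-9.2, -2.7, 21.0]
finger_gap: 0.002
grasp_force: 11.9
track xyz [-2.4  0.8] 24.0 F [-9.6 -0.1 21. ] t 7.3 gap 0.001976605770184506
tool axes in track (cols) [[-1.0, -0.0, -0.004], [-0.0, 1.0, 0.0], [0.004, 0.0, -1.0]]
```

Run:
```python
from h import *
t=grab_frame("top")["color"][160:350,260:420];s=grab_frame("side")["color"][150:340,220:380]
cv2.imwrite("pics/z5.png",np.hstack([cv2.resize(x,None,fx=2.5,fy=2.5,interpolation=cv2.INTER_CUBIC) for x in(t,s)]))
```

```text
(no output)
```

View pics/z5.png

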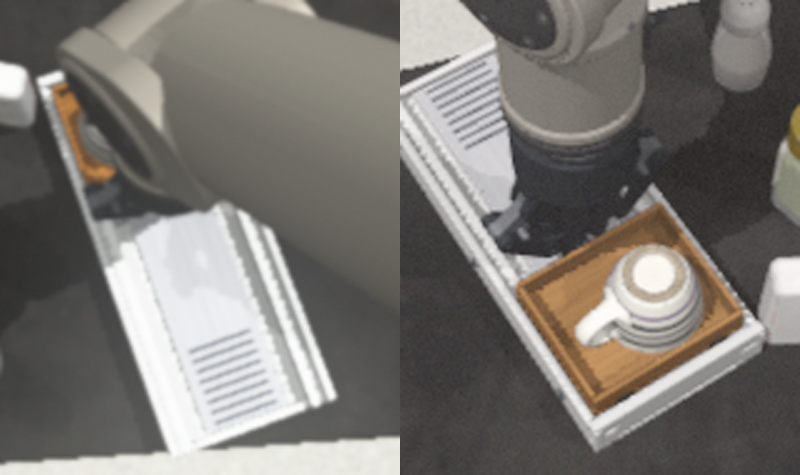

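The tray is just short of the end stop (side view, gap near (680,385)), with the cup upright at (655,300). I'll push the last few mm in small steps and watch the force.

Converted, -2 mm is -0.04, -1 mm is -0.02.

```bash
echo '[[[-0.04, 0, 0, 0, 0, 0, 0], [-0.02, 0, 0, 0, 0, 0, 0]]]' | python3 drive.py; python3 w.py|head -1; echo '[[[-0.02, 0, 0, 0, 0, 0, 0], [-0.02, 0, 0, 0, 0, 0, 0]]]' | python3 drive.py; python3 w.py|head -1
```

```text
time_s: 7.6
eef_pos: [533.1, 347.7, 24.0]
orientation: [0.438, -3.107, 0.0]
contact_force: [-8.7, -3.8, 20.6]
finger_gap: -0.002
grasp_force: 11.7
track xyz [0.6 0.8] 24.0 F [-9.4 -1.2 20.6] t 7.6 gap -0.002355444117626257
time_s: 7.8
eef_pos: [535.0, 348.2, 24.0]
orientation: [0.438, -3.107, 0.0]
contact_force: [-8.4, -2.5, 21.5]
finger_gap: -0.003
grasp_force: 11.6
track xyz [2.6 0.8] 24.0 F [-8.8 -0.1 21.5] t 7.8 gap -0.0031368647799946345
```

Converted, -1 mm is -0.02.

```bash
echo '[[[-0.02, 0, 0, 0, 0, 0, 0], [-0.02, 0, 0, 0, 0, 0, 0]]]' | python3 drive.py; python3 w.py|head -1; echo '[[[-0.02, 0, 0, 0, 0, 0, 0]]]' | python3 drive.py; python3 w.py|head -1
```

```text
time_s: 8.0
eef_pos: [535.3, 348.3, 24.0]
orientation: [0.438, -3.103, 0.002]
contact_force: [-16.7, -5.4, 28.1]
finger_gap: 0.003
grasp_force: 17.2
track xyz [2.8 0.8] 24.0 F [-17.6  -0.6  28.1] t 8.0 gap 0.003359694806541005
time_s: 8.1
eef_pos: [535.3, 348.4, 24.0]
orientation: [0.438, -3.101, 0.003]
contact_force: [-19.7, -5.5, 31.7]
finger_gap: -0.0
grasp_force: 19.5
track xyz [2.9 0.9] 24.0 F [-20.5   0.1  31.7] t 8.1 gap -0.000129388639552238
```

The force jumped and the tool stalled, so the tray is at the stop. I'll ease off the horizontal push, then lift straight up.

Converted, 2 mm is 0.04.

```bash
echo '[[[0.04, 0, 0, 0, 0, 0, 0], [0.04, 0, 0, 0, 0, 0, 0], [0, 0, 0, 0, 0, 0, 0]]]' | python3 drive.py; python3 w.py|head -1; echo '[[[0, 0, -0.08, 0, 0, 0, 0], [0, 0, -0.1, 0, 0, 0, 0], [0, 0, -0.16, 0, 0, 0, 0], [0, 0, -0.24, 0, 0, 0, 0], [0, 0, -0.4, 0, 0, 0, 0]]]' | python3 drive.py; python3 w.py|head -1;echo '[[[0, 0, -0.6, 0, 0, 0, 0], [0.4, 0, -0.8, 0, 0, 0, 0], [0.8, 0, -0.6, 0, 0, 0, 0], [0.9, 0, 0, 0, 0, 0, 0], [0.9, 0, 0, 0, 0, 0, 0]]]' | python3 drive.py;echo '[[[0.9, 0, -0.3, 0, 0, 0, 0], [0.9, 0, -0.3, 0, 0, 0, 0], [0, 0.9, 0, 0, 0, 0, 0], [0, 0.9, 0, 0, 0, 0, 0], [0, 0.9, 0, 0, 0, 0, 0]]]' | python3 drive.py; python3 w.py|head -1
python3 - <<'E'
from h import *
t=grab_frame("top")["color"][160:350,260:420];s=grab_frame("side")["color"][150:340,220:380]
cv2.imwrite("pics/z6.png",np.hstack([cv2.resize(x,None,fx=2.5,fy=2.5,interpolation=cv2.INTER_CUBIC) for x in(t,s)]))
E
```

```text
time_s: 8.4
eef_pos: [535.2, 348.3, 24.0]
orientation: [0.438, -3.109, -0.001]
contact_force: [-5.4, -0.5, 15.8]
finger_gap: 0.004
grasp_force: 8.2
track xyz [2.7 0.8] 24.0 F [-5.3  1.  15.8] t 8.4 gap 0.004482249034774572
time_s: 8.9
eef_pos: [535.4, 346.6, 71.1]
orientation: [0.436, -3.108, 0.003]
contact_force: [0.1, -0.7, 0.1]
finger_gap: 0.001
grasp_force: 0.0
track xyz [ 2.5 -0.9] 71.1 F [-0.1 -0.7  0.1] t 8.9 gap 0.001248561017936321
time_s: 9.4
eef_pos: [391.3, 305.9, 173.0]
orientation: [-0.435, 3.109, 0.002]
contact_force: [-0.9, 1.0, -0.2]
finger_gap: -0.002
grasp_force: 0.0
time_s: 9.9
eef_pos: [268.0, 412.1, 202.7]
orientation: [-0.435, 3.11, 0.001]
contact_force: [1.0, 0.5, 1.1]
finger_gap: -0.0
grasp_force: 0.0
track xyz [-236.5  135.9] 202.7 F [1.1 0.2 1.1] t 9.9 gap -0.00034318691478228523
```

View pics/z6.png

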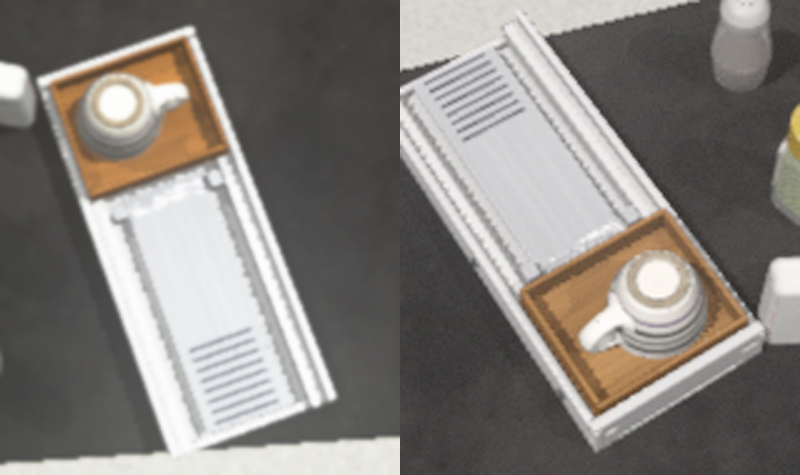

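The tray sits against the end stop with the cup upright at (120,105) in the top crop. The studs are up behind it at (122,212) and (213,178), and the bystanders have not moved.

```bash
echo '[[[0, 0, 0, 0, 0, 0, 0], [0, 0, 0, 0, 0, 0, 0]]]' | python3 drive.py|head -1; python3 -c "
from plant import env, grab_frame
print(env.close_job())"
```

```text
time_s: 10.2
the job is handed in; nothing more can be done
None
```

The job is handed in after 10.2 s: the tray is against the end stop with the cup still standing on it, the studs have sprung up behind it, and nothing else on the counter was moved; the interface gave no verdict.

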